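# Open the worktop drawer and hold its divider at the click notch

### The arm

A 7-joint arm with a two-finger parallel gripper is mounted at the origin on the work surface. World frame = base frame: x ahead of the robot, y to its left, z up, the work surface at z = 0. Lengths are in m, angles in rad, forces in N, time in s.
With the tool pointing down it reaches from about 0.375 to 0.925 m from the base axis. Payload 3.1 kg.
Tool frame: the origin (TCP) lies between the finger pads; the fingertips stand 19 mm ahead of it and the grasp point (between the pads) is the TCP; z points along the fingers, y is the direction in which the jaws open and shut (so a half turn about z gives the same grasp; the last joint's range is limited). The gripper opens to 85 mm and grips with 20 to 120 N. Pads are 22 mm wide; open, the fingers measure 114 mm over their backs; the gripper's body (76 mm by 85 mm) begins 54 mm behind the grasp point. The pads swing forward as they close: fully open they stand 13 mm farther back than shut.
Start: joints at [-1.313, 0.383, 0.044, 1.598, -0.018, 1.161, -0.05], TCP at [0.226, 0.609, 0.25] pointing down, gripper open.
Joint ranges: [-2.61, 2.61], [-0.41, 2.15], [-1.48, 1.57], [0, 2.5], [-1.57, 4.71], [0.05, 1.97], [-2.85, 2.85]. Speed limits (rad/s): [2.79, 2.79, 3.14, 3.14, 3.14, 3.14, 3.14].

### API

Orientations are given as a unit quaternion [x, y, z, w].
In Python, from bench import move_ptp, movel, move_j, move_gripper, pause, inverse_kinematics, read_camera, camera_params, MotionError, sign_off, look_for, tip_of, read_time_s, read_qpos, read_joint_vel, read_effort, read_eef_pos, read_tcp_rot, read_ft_force, read_ft_torque, read_finger_gap gives the robot as it stands. Calls block until the motion is done:
- move_ptp(position, orientation): joint-space move of the TCP to a pose.
- movel(position, orientation=None, speed=0.15): straight line of the TCP; orientation=None keeps the orientation; speed is the mean speed in m/s.
- move_j(angles): joint-space move.
- move_gripper(opening, effort=None): finger opening in m; effort is the grip in N (None keeps the last); returns when the fingers have stopped.
- pause(seconds).
- inverse_kinematics(position, orientation): joint angles nearest the present ones, or None.
- read_camera(name): name is "scene" or "side" or "wrist"; returns the picture (384x512x3 uint8, red, green, blue); there is no depth.
- camera_params(name): a dict with "K" (3x3 intrinsics, pixels), "dist_coeffs" ([k1, k2, p1, p2, k3] as OpenCV has them; the pictures are not rectified), "camera_from_world" (4x4, takes a point from world to camera coordinates). Camera axes: x right, y down, z forward; pixel columns grow to the right and rows downward; lengths in m; the calibration is good to about 2 mm. A picture is of the moment at which its call begins: read the wrist's pose just before it. camera_params takes no time and is no camera call; for the wrist camera it gives the pose at the moment of the call.
A pose or a line that the arm cannot do raises MotionError and nothing moves.
- sign_off(): hands the job in, once; it reports no verdict.
Trained networks look in the newest picture that a camera, given by its name, has taken for a name from the list of things; names that differ only in an ending like _2 or _b are one class to them, and where a whole thing is asked for, a point or a joint stands for the part that bears it (a point fixed in the world has none). Each returns a list of dicts, best first, with "confidence" (0 to 1); they miss things now and then, are a little off and sometimes report something else, mostly with a low value. They report only what shows in the picture. A call takes as long as a camera call.
- look_for(camera, name): "at" ([column, row] in pixels, amid what is visible of it).
- tip_of(camera, name): "at" ([column, row] in pixels: a listed point, or the origin of a listed thing).
Readings, each from a call of its own:
- read_time_s(): time.
- read_qpos(): joint angles.
- read_joint_vel(): joint speeds.
- read_effort(): joint torques, N m.
- read_eef_pos(): TCP position.
- read_tcp_rot(): TCP orientation.
- read_ft_force(): force on the tool from outside, world axes, zero at the start.
- read_ft_torque(): the same for the moment, N m.
- read_finger_gap(): finger opening in m.
Only numpy, scipy, OpenCV 4.12 (cv2) and the standard library are available. Lean on these libraries where they do the work, as an engineer would, in place of code of your own. Each camera call takes 0.05 s, during which the arm holds its last target.

### The job

Pull the low wooden worktop drawer fully open by its bar handle, then slide the divider inside it by its upright grip, from the right towards the left as you face the drawer, until you feel it click into its notch, without running it on to the far stop. Finish while still gripping the divider, steady in the notch, so that I can lock it from below: do not let go.

Things in the scene. Friction and masses are not known exactly. Their poses are not given: they have to be found in the camera images.
- unit_front (a point): Point on the worktop under the middle of the shut drawer's front face, fixed to a low wooden one-drawer unit (260 deep + 16 front, 400 wide, 120 mm high) that is fixed on the worktop; its place and yaw vary. x points from the drawer front to the back (the drawer opens along -x), y to the left of someone facing the drawer, z up. Loose jars stand on the rear of its top.
- drawer (a joint): How far the drawer is out, in m: 0 shut (at the start), 0.16 fully open at its stop. About 2 N move it; it stays where left. Its front is 396 mm wide, top edge 107 mm above the worktop; side walls reach 55 mm, the two cross walls beside the rail 47 mm above the worktop. Small ring cutters lie loose in the two end compartments, below 40 mm.
- handle (a point): Middle of the drawer's bar handle: a level steel bar 10 mm thick, 120 mm long along the unit's y, 82 mm above the worktop, its axis 42 mm in front of the drawer's face (37 mm free behind the bar). Moves with the drawer; axes parallel to the unit's.
- divider (a joint): Divider's place along its rail, in m, growing along the unit's +y: 0 at the right stop, 0.16 at the far (left) stop; starts at 0 to 0.035. Friction 1 to 2 N. A sprung ball in its carriage drops into one notch hidden in the rail, somewhere between 0.075 and 0.128. In the notch there are 1 to 2 mm of play each way, and some 9 to 13 N along the rail push the ball out.
- grip (a point): Grasp point on the divider's grip, an upright plastic block 16 mm along the unit's y, 28 mm along x, 55 to 99 mm above the worktop; this point is on its axis, 82 mm above the worktop. It stands on an aluminium carriage (40 mm along y, top 55 mm up). It lies 55 mm behind the inside of the drawer front, hidden while the drawer is shut, 105 mm in front of the unit's top board when fully open.
- plunger (a joint): Drop of the sprung ball in the divider's carriage, in m: about 0.0005 while it rides on the plain rail, about 0.003 when it sits in the notch. A dark pin 8 mm thick on the carriage, between the grip and the drawer front, stands 6 mm proud and sinks with the ball.

How it is judged:
By the outcome, as a careful person would: the job done as asked, in the order asked, and still so for the second after the job is handed in, while the arm keeps its last pose, push and grip.
It also fails if it takes over 72 s, if anything falls off the work surface, if the arm or the gripper's body presses on something with over 40 N, if the wrist force passes 120 N, or if a joint passes its speed limit or range.

## Working session

There is one attempt and no reset: what is moved stays moved. The work goes in short steps, each a Python script; the robot and the scene stay as the last script left them, time stands still between calls to the robot, and variables do not carry over. Pictures are saved under pics/ and viewed, and the job is handed in when it is done.

```bash
mkdir -p pics; ls
cat > h.py <<'E'
from bench import *
import numpy as np, cv2
def save(cam,name,marks=()):
    im=read_camera(cam); b=cv2.cvtColor(np.asarray(im),cv2.COLOR_RGB2BGR)
    for m in marks: cv2.circle(b,tuple(int(round(v)) for v in m),4,(0,0,255),1)
    cv2.imwrite(f'pics/{name}.png',b); return b
def ray(cam,uv):
    p=camera_params(cam); K=np.array(p['K']);d=np.array(p['dist_coeffs']);T=np.array(p['camera_from_world'])
    n=cv2.undistortPoints(np.array([[uv]],float),K,d)[0,0]
    R=T[:3,:3];c=-R.T@T[:3,3]; v=R.T@np.array([n[0],n[1],1.]); return c,v/np.linalg.norm(v)
def onz(cam,uv,z):
    c,v=ray(cam,uv); return c+v*(z-c[2])/v[2]
def proj(cam,P):
    p=camera_params(cam);T=np.array(p['camera_from_world'])
    r,_=cv2.projectPoints(np.array(P,float).reshape(-1,3),cv2.Rodrigues(T[:3,:3])[0],T[:3,3],np.array(p['K']),np.array(p['dist_coeffs'])); return r[:,0]
E
python3 - <<'E'
from h import *
print(read_time_s(),read_tcp_rot(),read_eef_pos())
for c in ('scene','side','wrist'):
    save(c,c+'0')
    for n in ('handle','unit_front','drawer'):
        print(c,n,tip_of(c,n)[:2] if n!='drawer' else look_for(c,n)[:2])
    print(np.round(ray(c,(256,192)),3).tolist())
for c in ('scene','side','wrist'):
    for d in tip_of(c,'handle')[:2]: print(c,onz(c,d['at'],.082))
print(read_time_s())
E
```

```text
pics
0.0 [ 1.76937640e-01  9.84221156e-01 -1.32347274e-03 -1.90490490e-04] [0.22609899 0.60844134 0.24884813]
scene handle [{'at': [160.3, 258.6], 'confidence': 0.56}]
scene unit_front []
scene drawer [{'at': [157.5, 267.3], 'confidence': 0.65}]
[[0.905, -0.28, 0.66], [-0.334, 0.431, -0.838]]
side handle [{'at': [346.5, 151.5], 'confidence': 0.88}]
side unit_front [{'at': [317.5, 184.8], 'confidence': 0.65}]
side drawer [{'at': [302.9, 167.7], 'confidence': 0.65}]
[[0.491, 0.402, 0.529], [0.34, -0.638, -0.691]]
wrist handle []
wrist unit_front []
wrist drawer []
[[0.155, 0.636, 0.375], [0.275, -0.093, -0.957]]
scene [ 0.63282271 -0.14073133  0.082     ]
side [ 0.63393756 -0.14500621  0.082     ]
0.75
```

View pics/scene0.png

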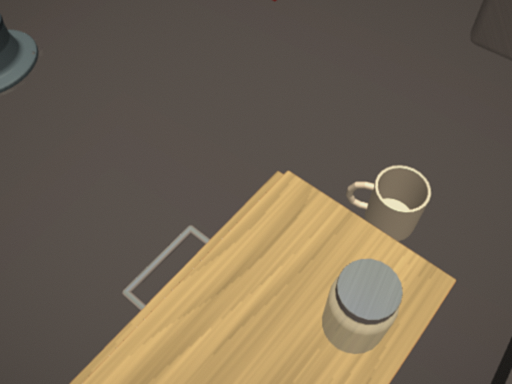

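View pics/side0.png

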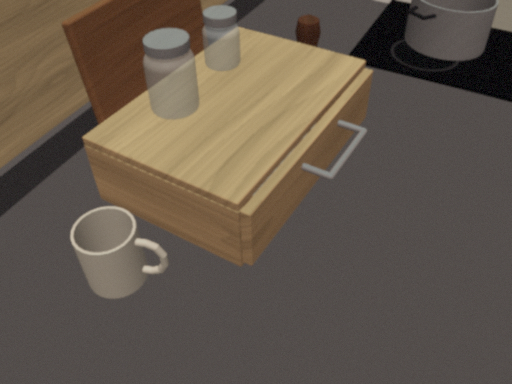

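The scene camera shows the bar handle from about (127,293) to (191,229). In the side view it runs from (331,174) to (366,130). The drawer is shut and two jars stand at the rear.

Run:
```python
from h import *
for c,L in (('scene',[(127,293),(191,229)]),('side',[(331,174),(366,130)])):
    a,b=[onz(c,p,.082) for p in L]; d=a-b; print(c,a,b,(a+b)/2,np.linalg.norm(d),np.degrees(np.arctan2(d[1],d[0])))
# top front corners z .12 (board) 
print('unit edge scene',onz('scene',(289,171),.12),onz('scene',(455,281),.12))
print('side',onz('side',(367,71),.12),onz('side',(242,208),.12),onz('side',(100,140),.12),onz('side',(240,32),.12))
```

```text
scene [ 0.63008745 -0.20226949  0.082     ] [ 0.63755346 -0.08268881  0.082     ] [ 0.63382046 -0.14247915  0.082     ] 0.11981352521761693 -93.57261824210568
side [ 0.63619134 -0.08910192  0.082     ] [ 0.62512518 -0.20766029  0.082     ] [ 0.63065826 -0.1483811   0.082     ] 0.11907370090943431 84.66750191217851
unit edge scene [0.70707513 0.05170865 0.12      ] [0.96215511 0.03233064 0.12      ]
side [ 0.66291078 -0.31185407  0.12      ] [0.6947069  0.05536209 0.12      ] [0.93212895 0.02899583 0.12      ] [ 0.9168532  -0.34287244  0.12      ]
```

```bash
cat >> h.py <<'E'
from scipy.spatial.transform import Rotation as Ro
def quat(yang,flip=False):
    a=yang+(np.pi if flip else 0); y=np.array([np.cos(a),np.sin(a),0]);z=np.array([0,0,-1.]);x=np.cross(y,z)
    return Ro.from_matrix(np.c_[x,y,z]).as_quat()
YAW=np.radians(-5.0); UX=np.array([np.cos(YAW),np.sin(YAW),0]); UY=np.array([-np.sin(YAW),np.cos(YAW),0])
E
python3 - <<'E'
from h import *
H=np.array([.632,-.145,.082])
for f in (0,1):
  for p in (H+[0,0,.12],H,H-.16*UX): print('h',f,inverse_kinematics(p,quat(YAW,f)))
  for d in (0,.16): print('g',f,inverse_kinematics(H+(-.16+.113)*UX+(d-.08)*UY,quat(YAW+np.pi/2,f)))
E
```

```text
h 0 [-0.52325151  0.59395035  0.94613408  1.67874639 -0.52229498  1.14321246
  0.47861496]
h 0 [-0.39485438  0.69423532  0.75293698  1.7443181  -0.57411108  0.9366002
  0.50800807]
h 0 [-0.63385927  0.49718092  0.97001036  2.13509729 -0.58155964  0.79835026
  0.61758006]
g 0 [-0.20386971  0.60507568  0.6465611   1.8175318  -0.46289475  0.8748132
  2.14489622]
g 0 [-0.47042281  0.56064867  0.6326137   1.87637201 -0.43381791  0.84496578
  1.86705652]
h 1 [-0.70062315  0.89964568  1.36986046  1.68512869 -0.90718592  1.3425968
 -2.39356759]
h 1 [-0.68539716  1.1488127   1.36105615  1.75575728 -1.17995797  1.30567612
 -2.25635545]
h 1 [-0.85724952  0.89349443  1.37210133  2.14068541 -1.04366901  1.08418302
 -2.14937222]
g 1 [-0.37564878  0.7124387   0.89893323  1.82480882 -0.68187765  0.947157
 -0.83043909]
g 1 [-0.67019439  0.67993705  0.91699015  1.884527   -0.67647304  0.92263418
 -1.08415595]
```

Run:
```python
from h import *
H=np.array([.632,-.145,.082])
move_ptp(H+[0,0,.12],quat(YAW)); move_gripper(.04,40)
print(read_time_s(),read_eef_pos(),read_ft_force())
a=tip_of('wrist','handle') if save('wrist','w1') is not None else 0
print(a[:2]); 
for d in a[:2]: print(onz('wrist',d['at'],.082))
print(proj('wrist',[H,H+.06*UY,H-.06*UY]))
```

```text
4.2667 [ 0.63197374 -0.14502365  0.20199654] [0.15561872 0.45636196 0.2955361 ]
[{'at': [254.8, 194.7], 'confidence': 0.79}]
[ 0.63269136 -0.14541996  0.082     ]
[[254.02762525 194.33586681]
 [254.04635124 128.72817097]
 [254.01167457 251.40321081]]
```

View pics/w1.png

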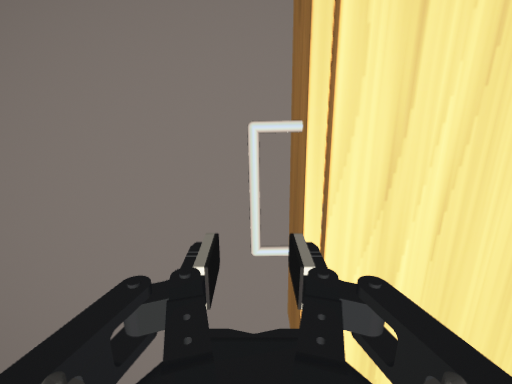

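The handle's bar runs from about (253,127) to (257,251), centred between the fingers. It is tilted slightly, so I'll refine the yaw.

Run:
```python
from h import *
b=cv2.imread('pics/w1.png').astype(int)
xs=[]
for r in range(135,245,4):
    row=b[r,235:285].mean(1); m=np.where(row>150)[0]; m=m[m<35]
    if len(m): xs.append((235+m.mean(),r))
P=np.array([onz('wrist',p,.082) for p in xs]); s=np.polyfit(P[:,1],P[:,0],1); print(len(xs),xs[0],xs[-1],np.degrees(np.arctan(-s[0])),np.polyval(s,-.145))
E2=[onz('wrist',p,.107) for p in((306,60),(306,200))]
for z,L in ((.12,[(334,20),(322,280)]),):
  q=[onz('wrist',p,z) for p in L]; d=q[0]-q[1]; print(q,np.degrees(np.arctan2(d[1],d[0]))-90)
```

```text
28 (np.float64(253.0), 135) (np.float64(255.0), 243) -3.88810272366504 0.6320574368027617
[array([ 0.69595806, -0.01786297,  0.12      ]), array([ 0.68557579, -0.21676591,  0.12      ])] -2.98799562881662
```

```bash
python3 -c "
import cv2;b=cv2.imread('pics/w1.png');cv2.imwrite('pics/w1z.png',cv2.resize(b[0:270,220:400],None,fx=2.2,fy=2.2))"
```

```text
(no output)
```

View pics/w1z.png

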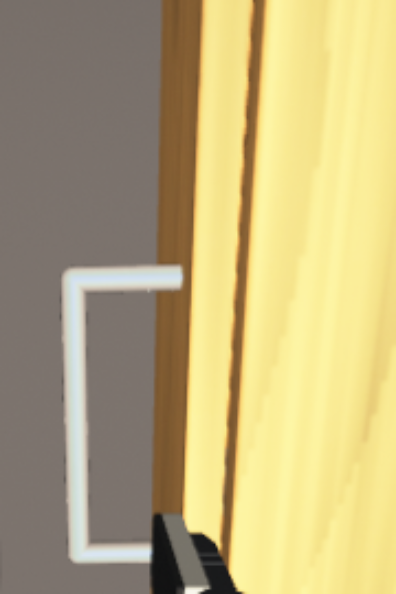

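```bash
sed -i 's/radians(-5.0)/radians(-4.1)/' h.py
python3 - <<'E'
from h import *
H=np.array([.6323,-.1455,.082])
q=quat(YAW)
movel(H+[0,0,.0],q,speed=.12)
print(read_time_s(),read_ft_force())
move_gripper(0.0,40)
print(read_finger_gap(),read_ft_force(),read_eef_pos())
for d in (.02,.10,.154):
    movel(H-d*UX,q,speed=.12); print(d,read_time_s(),read_ft_force()@UX,read_ft_force(),read_eef_pos())
for d in np.arange(.156,.170,.002):
    movel(H-d*UX,q,speed=.05); f=read_ft_force(); print(round(d,3),f@UX,f@UY,(H-read_eef_pos())@UX,read_time_s())
    if abs(f@UX)>14: break
save('scene','s2');save('side','d2')
for c in('scene','side'):
    a=tip_of(c,'grip');print(c,a[:2])
    for e in a[:2]: print(onz(c,e['at'],.082))
print(read_time_s())
E
```

```text
5.5167 [-3.0000939   2.10621079  1.55402384]
0.008331197130708665 [-1.88677504  0.41794431  3.87586315] [ 0.63249858 -0.14575891  0.08255119]
0.02 6.2167 -2.8938103958668577 [-2.83130004  0.97564695  4.58651283] [ 0.61158558 -0.14437412  0.08253538]
0.1 7.0333 -1.8453110308671365 [-1.88387309 -0.47191638  6.47523486] [ 0.53237603 -0.1390937   0.08246781]
0.154 7.6333 -2.293103225949481 [-2.38268302 -1.16762201  5.82085056] [ 0.47824429 -0.13544662  0.08246263]
0.156 -0.2885755615798958 -2.6386438700811303 0.15509885844126772 7.8833
0.158 0.7634862891881922 -4.253549341954468 0.15724615262426841 8.1333
0.16 0.6749781472324998 -4.362009372566755 0.15956228632435973 8.3833
0.162 5.080400503299351 -4.7942601935710405 0.15979132066802468 8.6333
0.164 9.516076793242624 -5.176440318624784 0.15979404764429686 8.8833
0.166 14.331336008344973 -6.861028814975703 0.15988489463966965 9.1333
scene [{'at': [106.0, 268.1], 'confidence': 0.91}]
[ 0.5830018 -0.1934055  0.082    ]
side [{'at': [393.1, 143.0], 'confidence': 0.77}]
[ 0.57921191 -0.19526539  0.082     ]
9.3333
```

Run:
```python
from h import *
H=np.array([.6323,-.1455,.082]); q=quat(YAW)
movel(H-.160*UX,q,speed=.05); print(read_ft_force())
move_gripper(.04); movel(H-.160*UX+[0,0,.12],q,speed=.2)
G=np.array([.582,-.1935,.082])
q2=quat(YAW+np.pi/2)
move_ptp(G+[0,0,.11],q2)
print(read_time_s(),read_eef_pos(),read_ft_force())
save('wrist','w3'); a=tip_of('wrist','grip'); print(a[:2])
for e in a[:2]: print(onz('wrist',e['at'],.082))
print(proj('wrist',[G]))
b=save('side','d3'); print(tip_of('side','grip')[:1])
```

```text
[ 1.36813477 -4.95409158  4.74501391]
12.175 [ 0.58135774 -0.19330028  0.19105374] [-0.1218152   0.4953772  -0.36564935]
[{'at': [261.0, 198.1], 'confidence': 0.58}]
[ 0.58269181 -0.18590279  0.082     ]
[[252.54872501 197.94855407]]
[{'at': [392.7, 142.4], 'confidence': 0.56}]
```

View pics/w3.png

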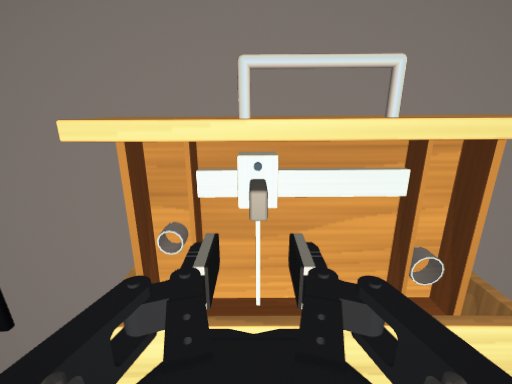

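View pics/d3.png

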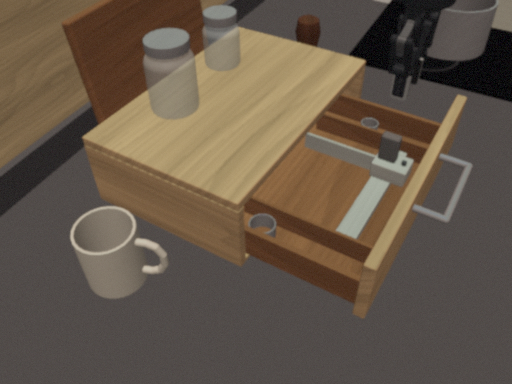

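The wrist image shows the grip near (259,200), on the carriage at the image left, which is the right as you face the drawer. The pin is the dark dot at (258,166) and stands proud. The drawer is fully open.

Run:
```python
from h import *
G=np.array([.5825,-.1888,.082]); q2=quat(YAW+np.pi/2)
movel(G+[0,0,.11],q2,speed=.1)
movel(G,q2,speed=.1)
print(read_time_s(),read_ft_force(),read_eef_pos())
move_gripper(0.0,40)
f=read_ft_force();print(read_time_s(),read_finger_gap(),f,f@UX,f@UY,read_eef_pos())
save('wrist','w4'); save('side','d4')
```

```text
13.875 [-0.49285269  0.50858636  0.88325691] [ 0.58325881 -0.18911258  0.0828791 ]
14.2083 0.015365730737014874 [0.00912284 0.18809512 3.85691841] -0.004348826303615359 0.18826600194870496 [ 0.58308696 -0.18924547  0.08293547]
```

View pics/w4.png

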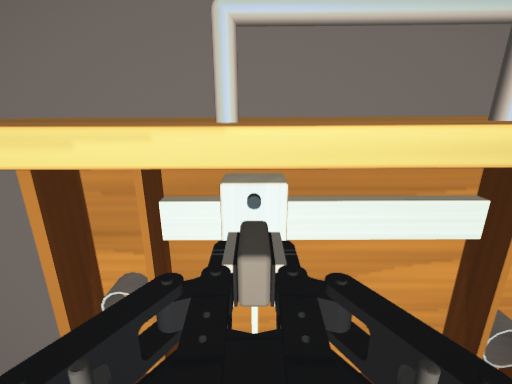

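View pics/d4.png

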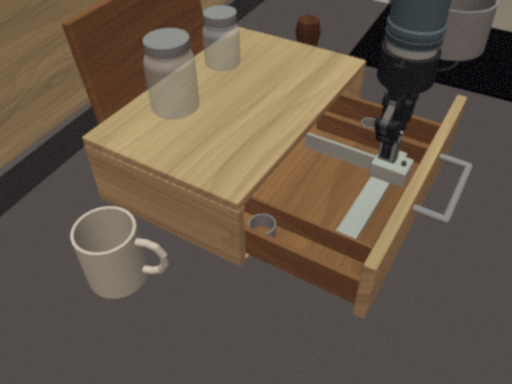

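```bash
cat >> h.py <<'E'
G0=np.array([.58309-.0007,-.18925,.082]); Q2=quat(YAW+np.pi/2)
def st(s,v=.03):
    movel(G0+s*UY,Q2,speed=v); f=read_ft_force(); p=(read_eef_pos()-G0)
    print(f's {s*1e3:.1f} fy {f@UY:.2f} fx {f@UX:.2f} fz {f[2]:.1f} y {p@UY*1e3:.2f} x {p@UX*1e3:.2f} gap {read_finger_gap()*1e3:.2f} t {read_time_s():.2f}'); return f@UY,p@UY
E
python3 - <<'E'
from h import *
for s in (.004,.010,.020,.030,.036): st(s)
s=.036
while s<.066:
    s+=.001; f,_=st(s)
    if f<-5: break
E
```

```text
s 4.0 fy -2.85 fx 0.12 fz 6.0 y 2.76 x 0.66 gap 16.02 t 14.57
s 10.0 fy -0.64 fx -0.52 fz 6.5 y 10.30 x 0.66 gap 15.61 t 14.93
s 20.0 fy -1.39 fx -1.33 fz 8.7 y 20.60 x 0.57 gap 15.46 t 15.41
s 30.0 fy -1.12 fx -0.97 fz 6.5 y 30.61 x 0.52 gap 15.69 t 15.89
s 36.0 fy -1.20 fx -1.06 fz 8.3 y 36.88 x 0.49 gap 15.58 t 16.24
s 37.0 fy -1.25 fx -0.77 fz 8.2 y 37.56 x 0.51 gap 15.50 t 16.49
s 38.0 fy -1.41 fx -1.31 fz 7.2 y 38.30 x 0.51 gap 15.63 t 16.74
s 39.0 fy -2.62 fx -0.64 fz 7.1 y 39.07 x 0.51 gap 15.58 t 16.99
s 40.0 fy -1.44 fx -1.47 fz 8.0 y 40.20 x 0.52 gap 15.45 t 17.24
s 41.0 fy -1.91 fx -1.52 fz 7.5 y 41.00 x 0.49 gap 15.75 t 17.49
s 42.0 fy -2.43 fx -0.19 fz 7.7 y 42.12 x 0.49 gap 15.66 t 17.74
s 43.0 fy -1.57 fx -1.04 fz 8.3 y 43.23 x 0.48 gap 15.50 t 17.99
s 44.0 fy -2.15 fx -1.18 fz 6.7 y 44.02 x 0.48 gap 15.56 t 18.24
s 45.0 fy -2.42 fx -0.77 fz 8.0 y 45.08 x 0.45 gap 15.25 t 18.49
s 46.0 fy -1.76 fx -1.52 fz 8.2 y 46.25 x 0.46 gap 15.63 t 18.74
s 47.0 fy -1.81 fx -1.54 fz 8.1 y 47.04 x 0.50 gap 15.41 t 18.99
s 48.0 fy -1.81 fx -0.77 fz 7.5 y 48.13 x 0.46 gap 15.41 t 19.2
[... 338 characters left out ...]
0.93 fx -1.65 fz 7.0 y 54.39 x 0.43 gap 15.13 t 20.74
s 55.0 fy -0.26 fx -2.25 fz 9.0 y 56.29 x 0.43 gap 15.77 t 20.99
s 56.0 fy 0.18 fx -2.84 fz 9.3 y 57.70 x 0.42 gap 15.50 t 21.24
s 57.0 fy 1.04 fx -2.23 fz 9.6 y 59.56 x 0.46 gap 15.44 t 21.49
s 58.0 fy 0.44 fx -0.88 fz 9.2 y 59.92 x 0.46 gap 15.73 t 21.74
s 59.0 fy -0.64 fx -1.19 fz 8.9 y 60.44 x 0.47 gap 15.59 t 21.99
s 60.0 fy -0.41 fx -0.86 fz 8.8 y 60.99 x 0.47 gap 15.52 t 22.24
s 61.0 fy -1.42 fx -1.53 fz 6.2 y 61.36 x 0.43 gap 15.33 t 22.49
s 62.0 fy -2.91 fx -0.06 fz 7.6 y 61.69 x 0.47 gap 15.12 t 22.74
s 63.0 fy -4.14 fx -0.42 fz 7.1 y 61.92 x 0.46 gap 15.38 t 22.99
s 64.0 fy -5.31 fx -0.77 fz 7.8 y 62.10 x 0.45 gap 15.57 t 23.24
```

```bash
python3 - <<'E'
from h import *
save('wrist','w5')
s=.064
for s in (.062,.060,.059,.058,.057,.056,.055,.054):
    f,_=st(s)
    if f>4.5: break
save('wrist','w6');save('side','d6')
E
python3 -c "
import cv2,numpy as np
a=[cv2.resize(cv2.imread(f'pics/{n}.png')[160:260,200:310],None,fx=2.4,fy=2.4,interpolation=2) for n in('w4','w5','w6')]
cv2.imwrite('pics/pins.png',np.hstack(a))"
```

```text
s 62.0 fy -2.20 fx -1.31 fz 7.8 y 61.74 x 0.45 gap 15.29 t 23.54
s 60.0 fy -1.03 fx -2.25 fz 8.2 y 61.03 x 0.44 gap 15.42 t 23.79
s 59.0 fy -0.28 fx -1.49 fz 8.6 y 60.70 x 0.44 gap 15.84 t 24.04
s 58.0 fy 0.78 fx -2.44 fz 8.7 y 60.26 x 0.46 gap 15.54 t 24.29
s 57.0 fy 2.52 fx -2.55 fz 9.3 y 59.93 x 0.54 gap 15.33 t 24.54
s 56.0 fy 3.27 fx -1.82 fz 9.7 y 59.66 x 0.63 gap 15.74 t 24.79
s 55.0 fy 3.79 fx -2.56 fz 9.9 y 59.38 x 0.78 gap 15.55 t 25.04
s 54.0 fy 4.63 fx -1.80 fz 10.9 y 59.21 x 0.91 gap 15.68 t 25.29
```

View pics/pins.png

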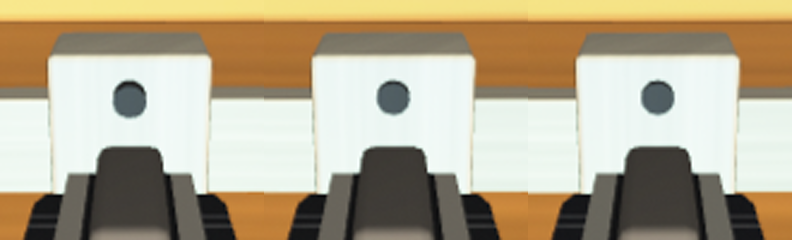

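View pics/w6.png

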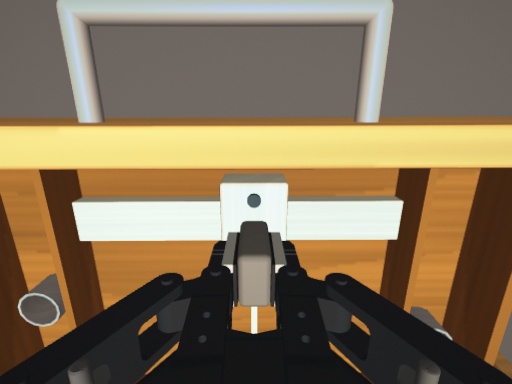

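Run:
```python
from h import *
st(.058);st(.0592)
for dx in (0,-.001,-.002,-.003,-.004):
    movel(G0+.059*UY+dx*UX,Q2,speed=.03); f=read_ft_force(); p=read_eef_pos()-G0
    print(dx,f@UX,f@UY,p@UX*1e3,p@UY*1e3)
    if f@UX>2.5: break
pause(1)
f=read_ft_force(); p=read_eef_pos()-G0; print(f@UX,f@UY,f,p@UX*1e3,p@UY*1e3,read_finger_gap(),read_time_s())
save('wrist','w7');save('side','d7');save('scene','s7')
print(tip_of('side','handle')[:1], proj('side',[np.array([.6325,-.1455,.082])-.16*UX]))
```

```text
s 58.0 fy 1.92 fx -1.60 fz 8.3 y 60.63 x 0.87 gap 15.48 t 25.68
s 59.2 fy -0.08 fx -0.79 fz 7.9 y 60.84 x 0.87 gap 15.52 t 25.93
0 -1.5790274854149202 0.40314012969447466 0.8604818758333431 60.874391326889636
-0.001 0.9406708056007819 0.020479651839825475 0.5408828928237355 60.88858077472908
-0.002 0.6103497497118551 0.387738430769999 -0.3432355806474857 60.840658810137754
-0.003 4.5794467320261 0.2818304251309445 -0.678409810952402 60.75874286574658
5.635555479689402 1.3895615572769129 [5.72048297 0.98307755 5.10537298] -0.6881244397491109 60.572615747270554 0.015839563943963283 27.925
[{'at': [456.5, 190.7], 'confidence': 0.6}] [[457.54355131 190.97850817]]
```

View pics/d7.png

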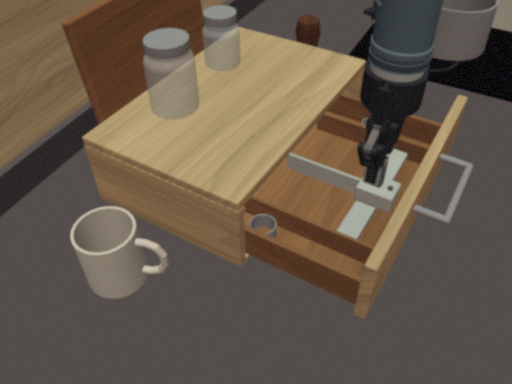

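View pics/w7.png

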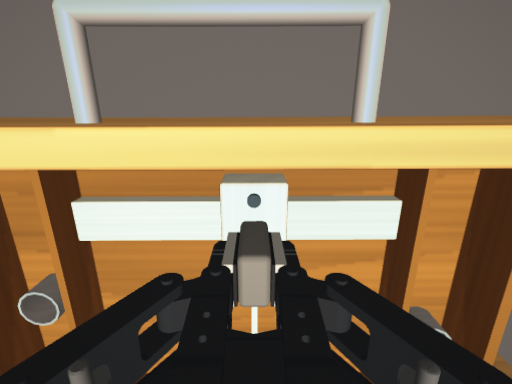

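Both views show the divider still gripped, with the pin sunk (at about (254,201) in the wrist picture). The drawer is back against its open stop and the forces are low, so I'm handing it in.

Run:
```python
from h import *
f=read_ft_force(); p=read_eef_pos()-G0; print(f@UX,f@UY,p@UX*1e3,p@UY*1e3,read_finger_gap(),read_time_s())
sign_off(); print(read_time_s())
```

```text
4.977653675077467 1.309558787635986 -0.6590721506759324 60.549000438661594 0.01573621169673721 28.125
the job is handed in; nothing more can be done
the job is handed in; nothing more can be done
```

The drawer is fully open, the divider is in its notch, and the gripper is still holding it. I handed in at about 28 s.

- **Drawer:** I pulled it by the bar handle and felt the stop at 0.16 m. While I moved the divider, the drawer crept back about 1.5 mm. I pulled it out to the stop again and left about 5 N of pull on it.
- **Divider:** I slid it leftwards in 1 mm steps. The click came after about 58 mm of travel, where the force reversed. I then pushed it both ways, to about -5 N and +4.6 N, and it stayed in the notch.
- **Last checks:**
  - The divider sits about mid-play, with about 1.3 N along the rail.
  - The finger gap is 15.7 mm.
  - The pin looks sunk in the wrist picture compared with before the slide.
- **Not checked:** I judged the plunger's drop only by how the pin looked and by the force; I had no direct reading of it.

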